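# Set the key cutter up for the blue jaw

### The job

Lower the blue jaw onto the notched setting block so that its wide and narrow lugs drop into their matching notches and it sits flush, and let go of it; do not drop it from a height. Then press the blue key on the console right in, slanting in under the visor, so that it stays down and the latched white key pops up. Leave the red and yellow keys as they are, and everything else on the bench where it is.

Things in the scene. Friction and masses are not known exactly. Their poses are not given: they have to be found in the camera images.
- blue_jaw_mid (a point): Centre of the loose blue key-clamping jaw (0.35 kg +-30%, 64 mm high), 32 mm above its underside; it stands on its lugs. z up, x towards the wide lug. Its blue block, 46 mm (x) by 34 mm (y), 18 to 52 mm above the underside, is the part to grip, across y.
- blue_jaw: The same jaw; origin at the centre of its underside. Two steel lugs 8 mm high: wide (12 mm x by 26 mm y) at x = +26 mm, narrow (12 by 14 mm) at x = -26 mm; above them a steel flange 76 mm (x) by 36 mm (y), 8 to 18 mm up; then the blue block; on top a black screw cap 18 mm across, 52 to 64 mm up.
- block_top (a point): Centre of the top of the setting block's bright aluminium plate, 100 mm (x) by 60 mm (y), 46 mm above the table. Jaw home: flange flat on the plate, the jaw's centre 24 mm above this point (32 mm if its lugs only stand on the plate), its x axis the same way as the block's.
- block: The setting block, fixed; origin on the table under its centre. Grey foot 130 mm (x) by 90 mm (y), 12 mm high. The plate has two notches 10 mm deep with 2 mm chamfers: wide (16 mm x by 30 mm y) at x = +26 mm, narrow (16 by 18 mm) at x = -26 mm: 2 mm of play round each lug. The jaw fits one way round only.
- key_blue_top (a point): Centre of the outer face of the blue key cap (24 by 26 mm) on the console; moves with it. z points out of the face, 35 degrees from vertical towards the console's front; y along the row of four keys, 46 mm apart, in any order. The key goes in along -z; its face stands 17 mm off the panel when up, 9 mm when down.
- console: Grey console, fixed, 220 mm wide (y), 150 mm high, its front (-x) a dark panel sloped 35 degrees with the keys. Origin on the table under it. An orange visor overhangs: front edge 36 mm before the origin, 136 to 148 mm up, i.e. 15 mm behind the caps and 55 to 67 mm above them. Come in along the keys' own axis, not straight down.
- key_white_top (a point): Same point on the white key, latched down at the start.
- key_red_top (a point): Same point on the red key (latched down, to be left so).
- key_yellow_top (a point): Same point on the yellow key (up, to be left so).
- key_blue (a joint): Depth of the blue key in m: 0 up, 0.008 fully down. The bank is interlocked in two pairs, white/blue and red/yellow: as one key of a pair goes in the other comes up, snapping over half-way: it takes about 5 N, and meets a hard stop when down; pressed home it stays down by itself and the latched key pops up.
- key_white (a joint): Depth of the white key in m: 0.008 (latched) at the start, 0 up.
- key_red (a joint): Depth of the red key in m: 0.008 (latched), to stay so.
- key_yellow (a joint): Depth of the yellow key in m: 0 up, to stay so.
- red_jaw_mid (a point): Centre of the red jaw, a bystander of the same shape as the blue one.
- padlock: Brass padlock, 22 by 45 by 72 mm, a bystander.
- driver: Screwdriver lying in front, a bystander.
- brush: Brush lying at the back, a bystander.
- oil: Small oil bottle, 48 mm across, 130 mm high, a bystander.
- barrel: Brass lock barrel, 30 mm across, 32 mm high, a bystander.
- key_copy: Finished key with a black bow, 66 mm long, lying flat, a bystander.
Things that resemble listed ones, but are neither listed nor needed, are in the scene too. What is shaped like the blue_jaw but green or turquoise is not meant.

How it is judged:
By the outcome, as a careful person would: the job done as asked, in the order asked, and still so for the second after the job is handed in, with the robot touching nothing.
It also fails if it takes over 45 s, if anything falls off the work surface, if the arm or the gripper's body presses on something with over 40 N, if the wrist force passes 120 N, or if a joint passes its speed limit or range.

### The arm

A 6-joint arm with a two-finger parallel gripper is mounted at the origin on the work surface. World frame = base frame: x ahead of the robot, y to its left, z up, the work surface at z = 0. Lengths are in m, angles in rad, forces in N, time in s.
With the tool pointing down it reaches from about 0.35 to 0.775 m from the base axis. Payload 7.3 kg.
Tool frame: the origin (TCP) lies at the very end of the fingers, on their centre line; the grasp point (between the pads) lies 19 mm behind it; z points along the fingers, y is the line along which they close (so a half turn about z gives the same grasp; the last joint's range is limited). The gripper opens to 92 mm and grips with 3 to 60 N. Pads are 19 mm wide; open, the fingers measure 130 mm over their backs; the gripper's body (75 mm by 190 mm) begins 47 mm behind the grasp point.
Start: joints at [1.136, 0.342, 1.524, -0, 1.275, -0.146], TCP at [0.15, 0.503, 0.227] pointing down, gripper open.
Joint ranges: [-2.53, 2.53], [-0.77, 2.02], [0.04, 2.7], [-1, 4.14], [0.28, 2.66], [-3.11, 3.11]. Speed limits (rad/s): [2.57, 2.57, 3.14, 3.14, 3.14, 3.14].

### API

Orientations are given as [roll, pitch, yaw] about the fixed x, y, z axes, in that order (R = Rz(yaw) Ry(pitch) Rx(roll)).
In Python, from cell import robot gives the robot as it stands.
- The arm moves only by the tool apply_moves, never from a script. Its argument "motion" is text: rows parted by semicolons, each of 7 numbers parted by spaces: the opening in per cent of the stroke, from 0 (shut) to 100 (fully open), then the shift along the tool's x, y, z in cm, then the turn, a rotation vector about the tool's x, y, z in rad. A call has 1 to 20 rows; each row shifts and turns the commanded pose from where the row before left it, along the tool's axes as they then stand; what a row does not reach is not made up. A row lasts 1/8 s, in which the tool goes at most 62.5 mm and 10.7 degrees, less where a joint would pass 70% of its speed; a pose out of reach is approached as far as the arm can. A call with a gripper value outside its range is refused whole. The fingers move at their own pace and stop on an object; "force" is the grip in N (left out, the last holds). Time passes only in rows, so rows that do not move let the fingers close. It gives the time, the measured TCP pose, the force, the opening and the grip force at its end, in the units of the state.
- robot.observe(): the state, without advancing time (a new reading comes with each control period).
- robot.read_camera(name): name is "scene" or "top" or "wrist"; returns a dict with "img" (480x640x3 uint8, red, green, blue), "fovy" (degrees; the focal length in pixels is half the picture's height over the tangent of half this angle, whatever the lens; pixels are square), "cx", "cy" (the principal point, pixels), "R" (3x3) and "t" (3): a world point X has camera coordinates R X + t; the wrist camera has in their place "hand_eye" (4x4, takes a point from camera to tool coordinates, whose origin is the TCP and whose axes are the flange's). Camera axes: x right, y down, z forward; pixel columns grow to the right and rows downward; lengths in m; the calibration is good to about 2 mm. A picture is of the moment at which its call begins: read the wrist's pose just before it. There is no depth.
- robot.hand_in(): hands the job in; it is judged then, once.
Trained networks look in a picture, given as the dict that the camera call returned (one of the last four; its "shot" number tells which), for a name from the list of things; names that differ only in an ending like _2 or _b are one class to them, and where a whole thing is asked for, a point or a joint stands for the part that bears it (a point fixed in the world has none). Each returns a list of dicts, best first, with "score" (0 to 1); they miss things now and then, are a little off and sometimes report something else, mostly with a low value. They report only what shows in the picture. A call takes as long as a camera call. They do not tell look-alikes from the thing itself.
- robot.search_frame(target, picture): "centre" ([x, y, z] in m, in world coordinates, good to about 4 mm: the middle of the surface that is visible of it).
- robot.trace(target, picture): "pixels" (480x640 bool, what is visible of it).
The state is a dict: "time": time; "qpos": joint angles; "qvel": joint speeds; "joint_efforts": joint torques, N m; "tool_pos": TCP position; "tool_rot": TCP orientation; "contact_force": force on the tool from outside, world axes, zero at the start; "torque": the same for the moment, N m; "opening": finger opening in m; "grip_force": force on a finger pad.
Only numpy, scipy, OpenCV 4.12 (cv2) and the standard library are available. Lean on these libraries where they do the work, as an engineer would, in place of code of your own. Each camera call takes 0.05 s, during which the arm holds its last target. There are 200 camera calls.

## Working session

There is one attempt and no reset: what is moved stays moved. The work goes in short steps, Python scripts to look and compute and a tool call to move; the robot and the scene stay as the last step left them, time stands still between calls to the robot, and variables do not carry over. Pictures are saved under pics/ and viewed, at most 10 in all, crops included, and the job is handed in when it is done.

Besides the shell and the picture viewer there is one more tool, called after ">>>" in YAML: its name, and indented under it one key for each argument. apply_moves: Moves the arm, as the interface text tells. Its arguments: {"type":"object","properties":{"motion":{"type":"string"},"force":{"type":"number"}},"required":["motion"]}

```bash
mkdir -p pics; ls
python3 - <<'E'
from cell import robot
import cv2,numpy as np
np.set_printoptions(precision=4,suppress=True)
for n in ['scene','top']:
    p=robot.read_camera(n); cv2.imwrite(f'pics/{n}0.png',p['img'][:,:,::-1])
    print(n,p['fovy'],p['cx'],p['cy'],p['R'].tolist(),p['t'])
    for t in ['blue_jaw','block','console','key_blue_top','key_white_top','key_red_top','key_yellow_top','red_jaw_mid','oil','padlock']:
        r=robot.search_frame(t,p); print(t,[(np.round(d['centre'],3).tolist(),round(d['score'],2)) for d in r[:4]])
print(robot.observe())
E
```

```text
pics
scene 44.427952958884106 325.7326068720483 242.3499002532705 [[-0.1404568792627364, 0.9900570688810237, 0.0076723807575713255], [0.5389815112234154, 0.08295968410351683, -0.8382222983032415], [-0.8305244100127923, -0.11359881677271454, -0.5452747135167215]] [ 0.1173 -0.2057  1.5442]
blue_jaw [([0.474, -0.298, 0.032], 0.98), ([0.355, -0.332, 0.029], 0.88), ([0.549, -0.21, 0.033], 0.71)]
block [([0.595, -0.077, 0.029], 0.9), ([0.474, 0.026, 0.025], 0.51)]
console [([0.616, 0.258, 0.112], 0.71)]
key_blue_top []
key_white_top [([0.594, -0.08, 0.031], 0.62)]
key_red_top []
key_yellow_top []
red_jaw_mid [([0.665, -0.28, 0.052], 0.85)]
oil [([0.618, -0.373, 0.067], 0.7)]
padlock [([0.697, -0.105, 0.052], 0.62)]
top 53.66549677762805 320.1960352625678 237.17089323040977 [[0.011093747113617044, -0.9998262476438536, 0.014980096708322574], [-0.9905075881435057, -0.013040554285344416, -0.13683808597779568], [0.137009658802271, -0.013319852339368004, -0.9904801537277476]] [-0.062   0.5367  0.8419]
blue_jaw [([0.343, -0.322, 0.052], 0.86), ([0.456, -0.297, 0.048], 0.61), ([0.532, -0.21, 0.047
[... 326 characters left out ...]
76)]
red_jaw_mid [([0.644, -0.28, 0.047], 0.9), ([0.45, -0.295, 0.048], 0.61)]
oil [([0.476, 0.299, 0.077], 0.29)]
padlock [([0.684, -0.108, 0.037], 0.67), ([0.476, 0.3, 0.079], 0.56), ([0.494, 0.255, 0.083], 0.33)]
{'time': 1.1, 'qpos': array([ 1.136 ,  0.342 ,  1.5241,  0.0001,  1.2754, -0.146 ]), 'qvel': array([-0.0014, -0.0004,  0.0014,  0.0003, -0.0014, -0.0004]), 'joint_efforts': array([ -0.0002, -43.1129, -24.4482,   0.0717,   0.0486,   0.    ]), 'tool_pos': array([0.1495, 0.5033, 0.2267]), 'tool_rot': array([ 3.1415, -0.    ,  2.8528]), 'contact_force': array([ 0.2107, -0.0042, -0.4721]), 'torque': array([ 0.0296, -0.0461,  0.0279]), 'grip_force': 0.0, 'opening': 0.09191001913267222}
```

View pics/scene0.png

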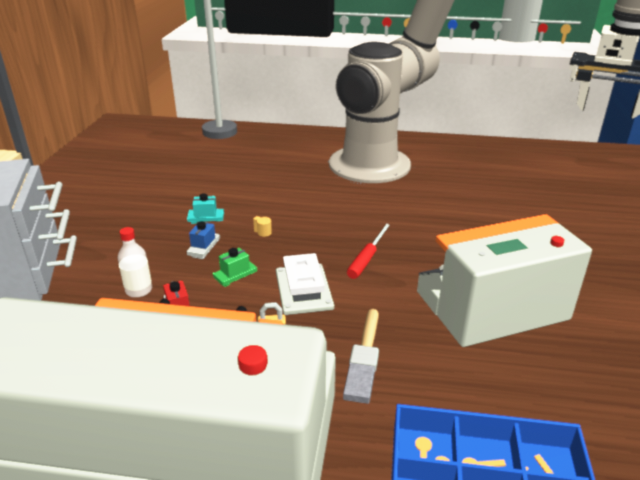

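View pics/top0.png

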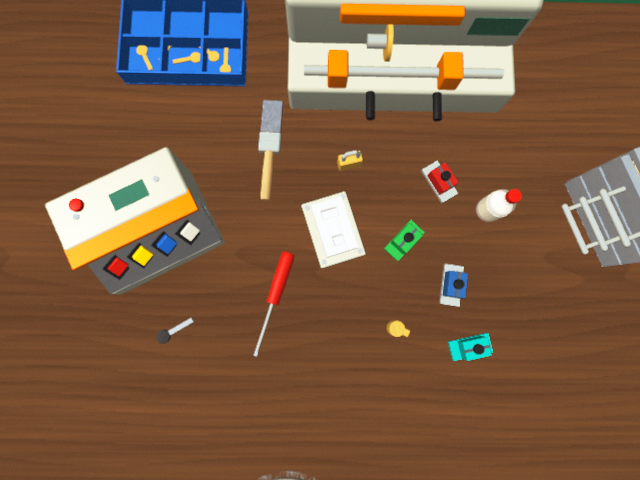

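```bash
cat > h.py <<'E'
import numpy as np,cv2
from cell import robot
from scipy.spatial.transform import Rotation as Ro
np.set_printoptions(precision=4,suppress=True)
def cam(p):
    f=240/np.tan(np.radians(p['fovy']/2))
    if 'R' in p: R,t=np.array(p['R']),np.array(p['t'])
    else:
        T=np.eye(4);T[:3,:3]=Ro.from_euler('xyz',p['rot']).as_matrix();T[:3,3]=p['pos']
        W=np.linalg.inv(T@np.array(p['hand_eye']));R,t=W[:3,:3],W[:3,3]
    return f,R,t
def proj(p,X):
    f,R,t=cam(p);c=np.atleast_2d(X)@R.T+t
    return np.c_[f*c[:,0]/c[:,2]+p['cx'],f*c[:,1]/c[:,2]+p['cy']]
def onz(p,uv,z):
    f,R,t=cam(p);uv=np.atleast_2d(uv)
    d=np.c_[(uv[:,0]-p['cx'])/f,(uv[:,1]-p['cy'])/f,np.ones(len(uv))]@R
    o=-R.T@t;return o+d*((z-o[2])/d[:,2])[:,None]
def shot(n):
    s=robot.observe();p=robot.read_camera(n);p['pos'],p['rot']=s['tool_pos'],s['tool_rot'];return p
E
python3 - <<'E'
from h import *
p=shot('top');q=shot('scene')
im=p['img'][:,:,::-1]
a=cv2.resize(im[180:280,290:390],(400,400),interpolation=3)
b=cv2.resize(im[245:325,415:495],(400,400),interpolation=3)
c=cv2.resize(q['img'][190:320,170:350,::-1],(400,289),interpolation=3)
cv2.imwrite('pics/c1.png',np.vstack([np.hstack([a,b])]))
for n,(pp,uv) in dict(jawcap=((p,q),((458,284),(201,226))),red=((p,q),((445,176),(175,286)))).items():
    print(n,onz(p,uv[0],.064),onz(q,uv[1],.064))
m=robot.trace('block',p)[0]['pixels']
print(cv2.minAreaRect(np.argwhere(m)[:,::-1].astype(np.float32)))
w=shot('wrist');print(w['hand_eye'],w['fovy'])
E
```

```text
jawcap [[ 0.4528 -0.3014  0.064 ]] [[ 0.4677 -0.3002  0.064 ]]
red [[ 0.6502 -0.2831  0.064 ]] [[ 0.6613 -0.2822  0.064 ]]Traceback (most recent call last):
  File "<stdin>", line 10, in <module>
IndexError: list index out of range
```

View pics/c1.png

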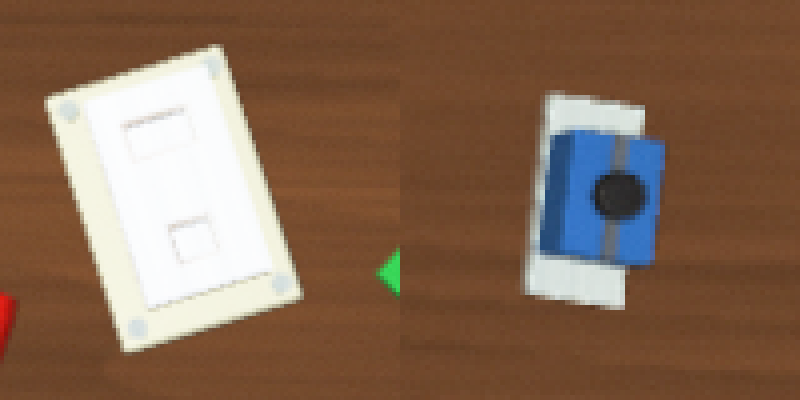

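```bash
cat >> h.py <<'E'
def rows(targets,start=None):
    """targets: list of (pos, R) -> print per-target rows count and tool-frame increments"""
    s=robot.observe();P,M=(s['tool_pos'],Ro.from_euler('xyz',s['tool_rot'])) if start is None else start
    for q,N in targets:
        q=np.array(q);d=M.inv().apply(q-P)*100;w=(M.inv()*N).as_rotvec()
        n=int(np.ceil(max(np.linalg.norm(d)/6.2,np.linalg.norm(w)/.186,1)))
        print(n,'rows; total',d,w,'each',d/n,w/n);P,M=q,N   # valid per-row shift only if no turn
def down(yaw,tilt=0): return Ro.from_euler('xyz',[np.pi,0,yaw])*Ro.from_euler('y',tilt)
E
python3 - <<'E'
from h import *
w=shot('wrist');print(w['hand_eye'],w['fovy'],w['cx'],w['cy'])
p=shot('top')
ct=np.array([[85,95],[212,62],[274,268],[146,308]])/4+[290,180]
P=onz(p,ct,.046);print(P,P.mean(0))
nt=np.array([[122,125],[185,109],[196,141],[132,158],[166,224],[210,215],[217,255],[176,264]])/4+[290,180]
N=onz(p,nt,.046);print(N[:4].mean(0),N[4:].mean(0))
rows([([.15,.503,.25],down(2.853)),([.36,.25,.25],down(2.853)),([.36,-.2,.25],down(2.853))])
E
```

```text
[[ 0.0003 -0.9623 -0.2718  0.0731]
 [ 1.      0.0005 -0.0006 -0.001 ]
 [ 0.0007 -0.2718  0.9623 -0.1575]
 [ 0.      0.      0.      1.    ]] 61.13611436043666 325.1054357189804 241.68607596906946
[[ 0.5985 -0.0381  0.046 ]
 [ 0.615  -0.0969  0.046 ]
 [ 0.519  -0.1258  0.046 ]
 [ 0.4999 -0.0673  0.046 ]] [ 0.5581 -0.082   0.046 ]
[ 0.581  -0.0725  0.046 ] [ 0.5317 -0.0882  0.046 ]
1 rows; total [-0.0549 -0.013  -2.3278] [ 0.0001  0.     -0.0002] each [-0.0549 -0.013  -2.3278] [ 0.0001  0.     -0.0002]
6 rows; total [-27.332  -18.2771  -0.    ] [0. 0. 0.] each [-4.5553 -3.0462 -0.    ] [0. 0. 0.]
8 rows; total [-12.8072 -43.139   -0.    ] [0. 0. 0.] each [-1.6009 -5.3924 -0.    ] [0. 0. 0.]
```

>>> apply_moves:
  motion: "100 0 0 -2 0 0 0; 100 -4.6 -3 0 0 0 0; 100 -4.6 -3 0 0 0 0; 100 -4.6 -3 0 0 0 0; 100 -4.6 -3 0 0 0 0; 100 -4.6 -3 0 0 0 0; 100 -4.6 -3 0 0 0 0; 100 -1.6 -5.4 0 0 0 0; 100 -1.6 -5.4 0 0 0 0; 100 -1.6 -5.4 0 0 0 0; 100 -1.6 -5.4 0 0 0 0; 100 -1.6 -5.4 0 0 0 0; 100 -1.6 -5.4 0 0 0 0; 100 -1.6 -5.4 0 0 0 0; 100 0 0 0 0 0 0.18; 100 0 0 0 0 0 0.18; 100 0 0 0 0 0 0.18; 100 0 0 0 0 0 0.18; 100 0 0 0 0 0 0.18; 100 0 0 0 0 0 0"

```text
time: 3.85
tool_pos: [0.3625, -0.1421, 0.2468]
tool_rot: [3.141, 0.0, 1.954]
contact_force: [-0.2, 1.2, 0.3]
opening: 0.0918
grip_force: 0.0
```

Run:
```python
from h import *
print(robot.observe()['qpos'])
rows([([.413,-.19,.25],down(1.953)),([.413,-.19,.15],down(1.953)),([.413,-.19,.15],down(1.953,-.7))])
w=shot('wrist');cv2.imwrite('pics/w1.png',w['img'][:,:,::-1])
for t in ['blue_jaw','block']:
  print(t,[(np.round(d['centre'],3).tolist(),round(d['score'],2)) for d in robot.search_frame(t,w)[:4]])
```

```text
[-0.5712  0.0707  1.8184  0.0001  1.2522 -0.9548]
2 rows; total [-6.327   2.8884 -0.3193] [0.0002 0.0002 0.0014] each [-3.1635  1.4442 -0.1597] [0.0001 0.0001 0.0007]
2 rows; total [ 0. -0. 10.] [0. 0. 0.] each [ 0. -0.  5.] [0. 0. 0.]
4 rows; total [0. 0. 0.] [-0.  -0.7  0. ] each [0. 0. 0.] [-0.    -0.175  0.   ]
blue_jaw [([0.449, -0.299, 0.052], 0.65), ([0.342, -0.332, 0.054], 0.6), ([0.504, -0.204, 0.013], 0.46)]
block [([0.546, -0.076, 0.045], 0.66)]
```

>>> apply_moves:
  motion: "100 -3.2 1.4 0 0 -0.175 0; 100 -3.0 1.4 0 0 -0.175 0; 100 0 0 0 0 -0.175 0; 100 0 0 0 0 -0.175 0; 100 -3.2 0 4.5 0 0 0; 100 0 0 0 0 0 0"

```text
time: 4.75
tool_pos: [0.4296, -0.2403, 0.2345]
tool_rot: [-3.131, 0.662, 1.955]
contact_force: [-0.3, 0.5, -0.1]
opening: 0.0916
grip_force: 0.0
```

Run:
```python
from h import *
print(robot.observe()['qpos'])
w=shot('wrist');im=w['img'][:,:,::-1]
c=proj(w,[.453,-.30,.03])[0];print(c)
x,y=[int(np.clip(v,100,m)) for v,m in zip(c,(540,380))]
cv2.imwrite('pics/w2.png',np.hstack([cv2.resize(im,(400,300)),cv2.resize(im[y-100:y+100,x-100:x+100],(400,400),interpolation=3)[:300]]) if 0 else cv2.resize(im[y-100:y+100,x-100:x+100],(600,600),interpolation=3))
```

```text
[-0.3704  0.116   2.0124 -0.7908  0.6956 -0.2089]
[327.7114 123.8245]
```

View pics/w2.png

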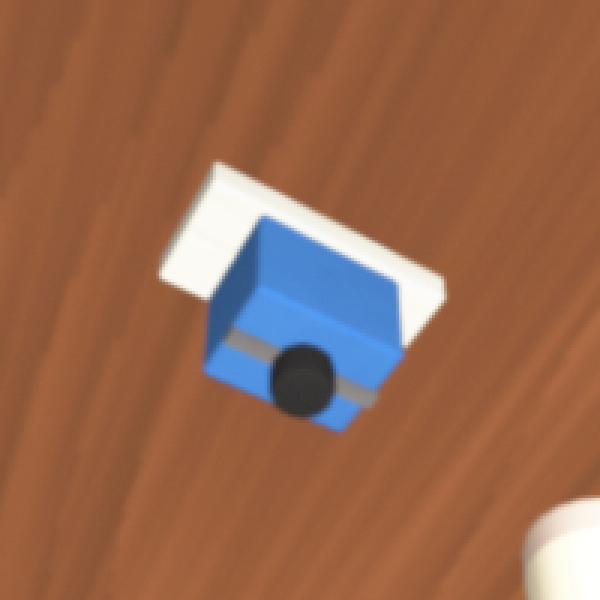

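Run:
```python
from h import *
M=Ro.from_euler('xyz',robot.observe()['tool_rot'])
rows([([.40,-.166,.135],M)])
```

```text
3 rows; total [12.3949  0.1011  2.9974] [0. 0. 0.] each [4.1316 0.0337 0.9991] [0. 0. 0.]
```

>>> apply_moves:
  motion: "100 4.1 0 1 0 0 0; 100 4.1 0 1 0 0 0; 100 4.1 0 1 0 0 0; 100 0 0 0 0 0 0"

```text
time: 5.3
tool_pos: [0.4031, -0.1618, 0.1531]
tool_rot: [-3.122, 0.633, 1.955]
contact_force: [0.3, 0.1, 0.4]
opening: 0.0918
grip_force: 0.0
```

Run:
```python
from h import *
w=shot('wrist');im=w['img'][::-1,::-1,::-1]
c=proj(w,[.453,-.30,.03])[0];print(c)
x,y=int(np.clip(639-c[0],80,560)),int(np.clip(479-c[1],80,400))
cv2.imwrite('pics/w3.png',cv2.resize(im[y-80:y+80,x-80:x+80],(600,600),interpolation=3))
```

```text
[323.5167 264.5396]
```

View pics/w3.png

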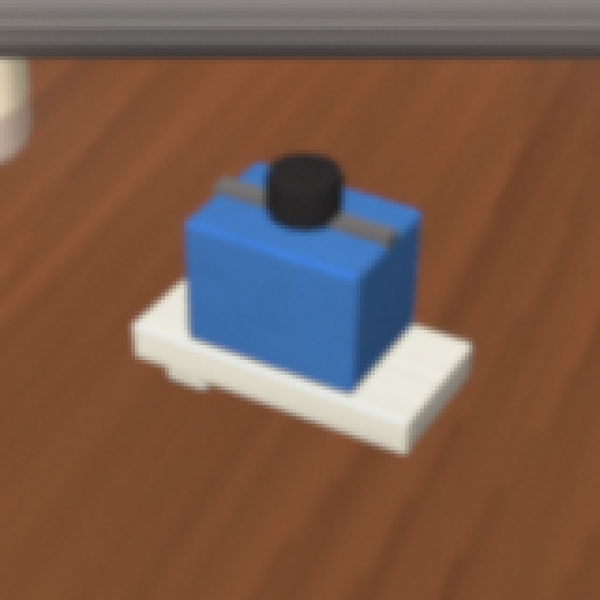

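Run:
```python
from h import *
from scipy.optimize import least_squares as LS
w=shot('wrist')
uv=np.array([[132,322],[410,427],[472,347],[187,220],[357,277],[420,213],[408,454]],float)/3.75+[235,134]
uv=[639,479]-uv
m=np.array([[38,18,18],[-38,18,18],[-38,-18,18],[23,17,52],[-23,17,52],[-23,-17,52],[-38,18,8]])/1e3
def pts(a,m): return Ro.from_euler('z',a[2]).apply(m)+[a[0],a[1],0]
r=LS(lambda a:(proj(w,pts(a,m))-uv).ravel(),[.453,-.3,-.1]);print(r.x,r.fun.reshape(-1,2))
p=shot('top')
# top: crop5 offset 415,245
uv2=(np.array([[549,92],[643,106],[524,292],[624,308],[571,130],[664,142],[653,266]],float)-[400,0])/5+[415,245]
m2=np.array([[38,18,18],[38,-18,18],[-38,18,18],[-38,-18,18],[23,17,52],[23,-17,52],[-23,-17,52]])/1e3
r2=LS(lambda a:(proj(p,pts(a,m2))-uv2).ravel(),[.453,-.3,-.1]);print(r2.x,r2.fun.reshape(-1,2))
x,y,a=r.x
rows([([.43,-.27,.19],down(a)),([x,y,.19],down(a)),([x,y,.016],down(a))])
rows([([.43,-.27,.19],down(a+np.pi))])
```

```text
[ 0.4556 -0.3059 -0.149 ] [[-0.249  -0.5739]
 [ 0.5251  0.8171]
 [-0.5302  0.7857]
 [ 1.4272 -0.2945]
 [-0.2472 -0.4287]
 [-1.6699  0.9636]
 [ 0.6765 -0.8915]]
[ 0.4528 -0.304  -0.1326] [[-0.1971  0.2099]
 [-0.0931  0.1606]
 [ 0.4376  0.4547]
 [-0.4359  0.046 ]
 [ 0.2172 -0.6658]
 [ 0.2141 -0.3585]
 [-0.1528  0.1776]]
12 rows; total [-10.8249  -1.5169   3.6165] [0.6544 0.3954 2.0114] each [-0.9021 -0.1264  0.3014] [0.0545 0.033  0.1676]
1 rows; total [3.0643 3.1655 0.    ] [0. 0. 0.] each [3.0643 3.1655 0.    ] [0. 0. 0.]
3 rows; total [-0.  -0.  17.4] [0. 0. 0.] each [-0.  -0.   5.8] [0. 0. 0.]
7 rows; total [-10.8249  -1.5169   3.6165] [-0.344   0.5693 -1.0103] each [-1.5464 -0.2167  0.5166] [-0.0491  0.0813 -0.1443]
```

>>> apply_moves:
  motion: "100 0 0 -4 -0.049 0.081 -0.144; 100 0 0 0 -0.049 0.081 -0.144; 100 0 0 0 -0.049 0.081 -0.144; 100 0 0 0 -0.049 0.081 -0.144; 100 0 0 0 -0.049 0.081 -0.144; 100 0 0 0 -0.049 0.081 -0.144; 100 0 0 0 -0.049 0.081 -0.144; 100 0 0 0 0 0 0"

```text
time: 6.45
tool_pos: [0.3956, -0.1541, 0.1725]
tool_rot: [-3.068, 0.11, 2.764]
contact_force: [-0.9, 0.1, -0.6]
opening: 0.0916
grip_force: 0.0
```

Run:
```python
from h import *
print(robot.observe()['qpos'])
a=-.14+np.pi
rows([([.4545,-.305,.19],down(a)),([.4545,-.305,.10],down(a)),([.4545,-.305,.016],down(a))])
```

```text
[-0.5083  0.1608  1.949  -0.0735  0.9143 -1.6563]
3 rows; total [-11.1626 -11.8639   0.3409] [-0.0858  0.1009 -0.241 ] each [-3.7209 -3.9546  0.1136] [-0.0286  0.0336 -0.0803]
2 rows; total [-0. -0.  9.] [0. 0. 0.] each [-0.  -0.   4.5] [0. 0. 0.]
2 rows; total [-0.  -0.   8.4] [0. 0. 0.] each [-0.  -0.   4.2] [0. 0. 0.]
```

>>> apply_moves:
  motion: "100 -3.7 -4 0.1 -0.029 0.034 -0.08; 100 -3.7 -4 0.1 -0.029 0.034 -0.08; 100 -3.7 -3.9 0.1 -0.029 0.034 -0.08; 100 0 0 2 0 0 0; 100 0 0 0 0 0 0"

```text
time: 7.08
tool_pos: [0.4643, -0.2971, 0.1604]
tool_rot: [3.138, -0.007, 3.001]
contact_force: [0.4, -0.2, 0.4]
opening: 0.0916
grip_force: 0.0
```

Run:
```python
from h import *
a=-.14+np.pi
rows([([.4545,-.305,.12],down(a)),([.4545,-.305,.016],down(a))])
w=shot('wrist');im=w['img'][:,:,::-1].copy()
def pts(a,m): return Ro.from_euler('z',a[2]).apply(m)+[a[0],a[1],0]
m=np.array([[23,17,52],[23,-17,52],[-23,-17,52],[-23,17,52],[38,18,18],[38,-18,18],[-38,-18,18],[-38,18,18]])/1e3
u=proj(w,pts((.4545,-.305,-.14),m)).round().astype(int)
for k in (0,4): cv2.polylines(im,[u[k:k+4]],True,(0,0,255),1)
cv2.imwrite('pics/w4.png',im)
```

```text
1 rows; total [ 0.8258 -0.9367  4.0475] [ 0.0034 -0.0071 -0.0007] each [ 0.8258 -0.9367  4.0475] [ 0.0034 -0.0071 -0.0007]
2 rows; total [-0.  -0.  10.4] [0. 0. 0.] each [-0.  -0.   5.2] [0. 0. 0.]
```

View pics/w4.png

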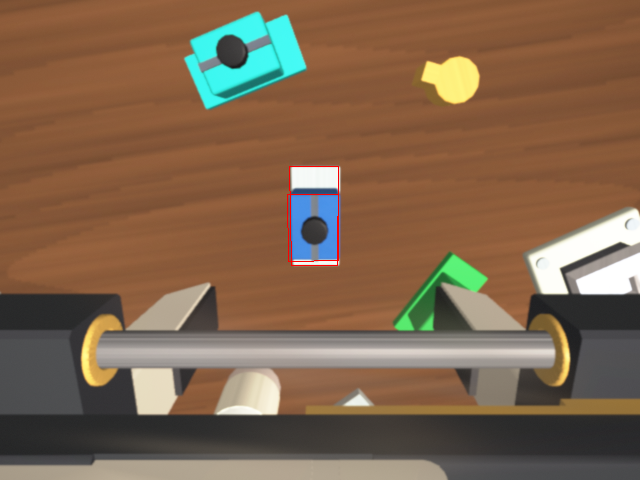

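>>> apply_moves:
  motion: "100 0.8 -0.9 4 0.003 -0.007 0; 100 0 0 5 0 0 0; 100 0 0 4.7 0 0 0; 100 0 0 0 0 0 0"

```text
time: 7.62
tool_pos: [0.4548, -0.3032, 0.0235]
tool_rot: [3.139, -0.002, 3.004]
contact_force: [-0.0, -0.8, 0.5]
opening: 0.0915
grip_force: 0.0
```

Run:
```python
from h import *
rows([([.4545,-.305,.024],down(-.14+np.pi))]);print(robot.observe())
```

```text
1 rows; total [ 0.0055 -0.1797 -0.052 ] [ 0.0026 -0.0017  0.0026] each [ 0.0055 -0.1797 -0.052 ] [ 0.0026 -0.0017  0.0026]
{'time': 7.625, 'qpos': array([-0.729 ,  0.6234,  1.6956,  0.0017,  0.8254, -2.1635]), 'qvel': array([ 0.0003, -0.0636, -0.0716,  0.0035,  0.0438, -0.0082]), 'joint_efforts': array([ -0.2218, -47.2249, -16.2942,  -0.0604,  -0.5543,   0.0123]), 'tool_pos': array([ 0.4548, -0.3032,  0.0235]), 'tool_rot': array([ 3.139 , -0.0017,  3.0042]), 'contact_force': array([-0.0495, -0.8173,  0.4759]), 'torque': array([ 0.0251,  0.062 , -0.0274]), 'grip_force': 0.0, 'opening': 0.091532164307238}
```

>>> apply_moves:
  motion: "60 0 -0.2 0 0 0 0; 38 0 0 0 0 0 0; 0 0 0 0 0 0 0; 0 0 0 0 0 0 0; 0 0 0 0 0 0 0; 0 0 0 0 0 0 0"
  force: 40

```text
time: 8.38
tool_pos: [0.4561, -0.3066, 0.0251]
tool_rot: [3.141, 0.003, 3.004]
contact_force: [0.3, 3.9, 4.0]
opening: 0.0363
grip_force: 2.2
```

>>> apply_moves:
  motion: "0 0 0 -2 0 0 0; 0 0 0 -5 0 0 0; 0 0 0 -5 0 0 0; 0 0 0 0 0 0 0"

```text
time: 8.88
tool_pos: [0.4575, -0.3086, 0.1486]
tool_rot: [-3.137, 0.009, 3.005]
contact_force: [0.5, 0.5, -2.5]
opening: 0.0336
grip_force: 40.0
```

Run:
```python
from h import *
# block yaw from top corners
p=shot('top')
from scipy.optimize import least_squares as LS
ct=np.array([[85,95],[212,62],[274,268],[146,308],[122,125],[185,109],[176,264],[217,255]])/4+[290,180]
m=np.array([[50,30],[50,-30],[-50,-30],[-50,30],[34,15],[34,-15],[-34,9],[-34,-9]])/1e3;m=np.c_[m,np.full(8,.046)]
def pts(a,m): return Ro.from_euler('z',a[2]).apply(m)+[a[0],a[1],0]
r=LS(lambda a:(proj(p,pts(a,m))-ct).ravel(),[.556,-.08,.28]);print(r.x,r.fun.reshape(-1,2))
x,y,a=r.x
rows([([x,y,.16],down(a+np.pi)),([x,y,.1],down(a+np.pi))])
```

```text
[ 0.5568 -0.0811  0.2917] [[-0.1148  1.3051]
 [-0.8097  0.8739]
 [-0.8655  0.782 ]
 [-0.3218 -0.2233]
 [ 0.8132 -0.2089]
 [ 0.6225 -0.5741]
 [ 0.7544 -0.7383]
 [-0.0782 -1.1714]]
5 rows; total [-6.8797 23.8033 -1.4039] [-0.0028  0.0048 -0.4285] each [-1.3759  4.7607 -0.2808] [-0.0006  0.001  -0.0857]
1 rows; total [ 0. -0.  6.] [0. 0. 0.] each [ 0. -0.  6.] [0. 0. 0.]
```

>>> apply_moves:
  motion: "0 -1.4 4.8 -0.4 0 0 0; 0 -1.4 4.8 -0.4 0 0 0; 0 -1.4 4.8 -0.4 0 0 0; 0 -1.4 4.8 -0.2 0 0 0; 0 -1.3 4.6 0 0 0 0; 0 0 0 0 0 0 -0.143; 0 0 0 0 0 0 -0.143; 0 0 0 0 0 0 -0.143; 0 0 0 0 0 0 0"

```text
time: 10.05
tool_pos: [0.5555, -0.0804, 0.1569]
tool_rot: [3.141, -0.001, -2.851]
contact_force: [0.8, -0.5, -2.8]
opening: 0.0338
grip_force: 40.0
```

```bash
cat >> h.py <<'E'
def bfit(w,guess,draw=None):
    from scipy.optimize import least_squares as LS
E
python3 - <<'E'
from h import *
rows([([.5568,-.0811,.16],down(.2917+np.pi))])
w=shot('wrist');im=w['img'][:,:,::-1].copy()
m=np.array([[50,30],[50,-30],[-50,-30],[-50,30],[34,15],[34,-15],[18,-15],[18,15],[-34,9],[-34,-9],[-18,-9],[-18,9]])/1e3;m=np.c_[m,np.full(12,.046)]
u=proj(w,Ro.from_euler('z',.2917).apply(m)+[.5568,-.0811,0]);print(u.round())
np.save('w5.npy',w['img']);cv2.imwrite('pics/w5.png',im)
E
```

```text
1 rows; total [-0.1066 -0.1019 -0.3085] [ 0.0008 -0.0008 -0.0008] each [-0.1066 -0.1019 -0.3085] [ 0.0008 -0.0008 -0.0008]
[[367. 307.]
 [283. 308.]
 [279. 167.]
 [371. 167.]
 [346. 287.]
 [304. 287.]
 [304. 265.]
 [346. 265.]
 [339. 191.]
 [311. 191.]
 [312. 215.]
 [338. 215.]]
```

View pics/w5.png

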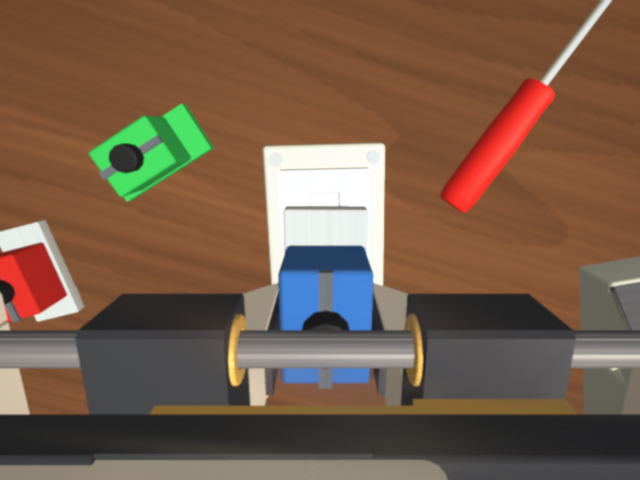

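Run:
```python
import numpy as np,cv2
im=np.load('w5.npy')[:,:,::-1]
c=im[140:290,260:400].astype(float);c=np.clip((c-150)*2.4,0,255).astype(np.uint8)
cv2.imwrite('pics/w6.png',cv2.resize(c,(560,600),interpolation=2))
```

```text
(no output)
```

View pics/w6.png

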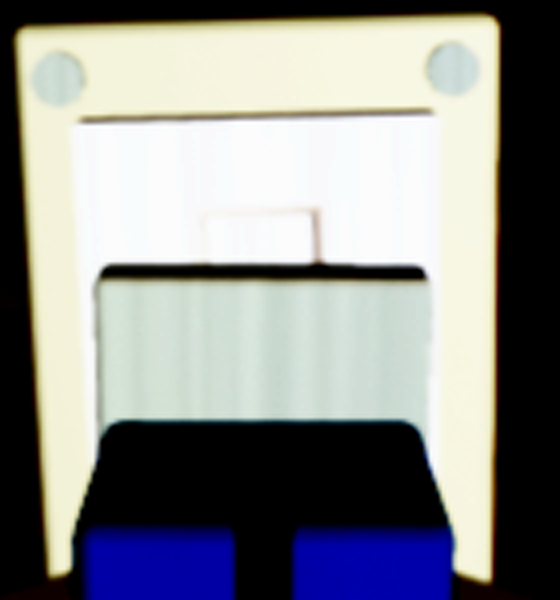

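Run:
```python
from h import *
from scipy.optimize import least_squares as LS
w=shot('wrist')
uv=np.array([[17,27],[498,15],[73,123],[437,112],[203,212],[320,208]])/4+[260,140]-.375
m=np.array([[-65,45,12],[-65,-45,12],[-50,30,46],[-50,-30,46],[-36,11,46],[-36,-11,46]])/1e3
# image right = tool +y = block +y ?
ty=Ro.from_euler('xyz',w['rot']).apply([0,1,0]);print('tooly',ty)
m[:,1]*=-1
def pts(a): return Ro.from_euler('z',a[2]).apply(m)+[a[0],a[1],0]
r=LS(lambda a:(proj(w,pts(a))-uv).ravel(),[.556,-.08,.3]);print('block',r.x);print(r.fun.reshape(-1,2))
# jaw in tool frame from flange end corners
f=240/np.tan(np.radians(w['fovy']/2));H=np.array(w['hand_eye'])
g=np.array([[98,266],[428,266],[100,279],[430,279]])/4+[260,140]-.375
d=np.c_[(g[:,0]-w['cx'])/f,(g[:,1]-w['cy'])/f,np.ones(4)]@H[:3,:3].T
for z,dd in zip([.017,.017,.007,.007],d): print(H[:3,3]+dd*(z-H[2,3])/dd[2])
x,y,a=r.x
rows([([x,y,.16],down(a+np.pi))])
```

```text
tooly [-0.2851  0.9585  0.0005]
block [ 0.559  -0.0799  0.3161]
[[-2.2394 -0.193 ]
 [ 1.5365 -0.5924]
 [ 0.3998  0.9985]
 [ 0.9893  1.2794]
 [-2.3157 -0.7582]
 [ 1.545  -0.6384]]
[ 0.0406 -0.0189  0.017 ]
[0.0406 0.0171 0.017 ]
[ 0.0411 -0.0177  0.007 ]
[0.0411 0.0163 0.007 ]
1 rows; total [-0.3225 -0.0215 -0.2286] [ 0.0001  0.0004 -0.027 ] each [-0.3225 -0.0215 -0.2286] [ 0.0001  0.0004 -0.027 ]
```

>>> apply_moves:
  motion: "0 -0.6 0 0 0 0 -0.026; 0 0 0 4 0 0 0; 0 0 0 3.2 0 0 0; 0 0 0 0 0 0 0; 0 0 0 0 0 0 0"

```text
time: 10.78
tool_pos: [0.5636, -0.0793, 0.0884]
tool_rot: [-3.139, 0.004, -2.823]
contact_force: [-0.1, -0.3, -2.1]
opening: 0.0338
grip_force: 40.0
```

Run:
```python
from h import *
w=shot('wrist');im=w['img'][:,:,::-1]
x,y,a=.559,-.0799,.3161
rows([([x+.0025*np.cos(a),y+.0025*np.sin(a),.085],down(a+np.pi))])
np.save('w7.npy',w['img'])
c=im[60:260,220:430].astype(float);c=np.clip((c-150)*2.4,0,255).astype(np.uint8)
cv2.imwrite('pics/w7.png',cv2.resize(c,(630,600),interpolation=2))
```

```text
1 rows; total [0.2253 0.0993 0.3779] [-0.0031  0.0052  0.0021] each [0.2253 0.0993 0.3779] [-0.0031  0.0052  0.0021]
```

View pics/w7.png

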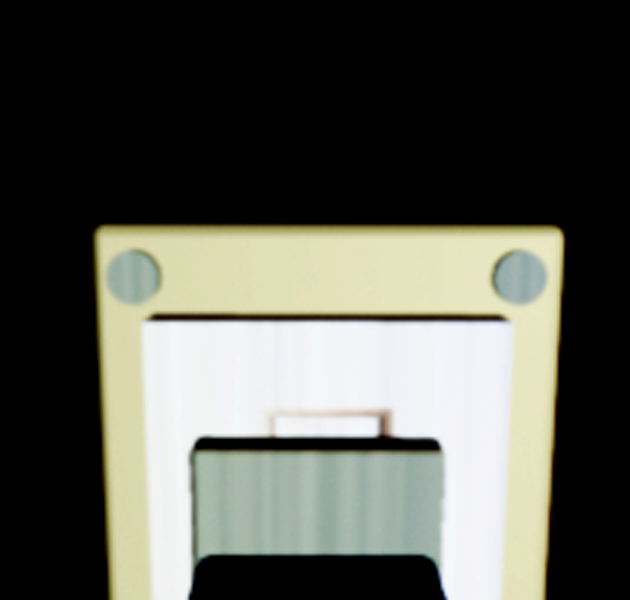

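Run:
```python
from h import *
w=shot('wrist');f=240/np.tan(np.radians(w['fovy']/2));H=np.array(w['hand_eye']);zt=w['pos'][2];print(w['pos'])
def tool(u,v,z):
    g=np.array([u,v])/3+[220,60]-.33
    d=H[:3,:3]@[(g[0]-w['cx'])/f,(g[1]-w['cy'])/f,1];return H[:3,3]+d*(z-H[2,3])/d[2]
zp=zt-.046
print('plate',tool(143,321,zp),tool(512,321,zp),'notch',tool(268,412,zp),tool(393,412,zp),'foot',tool(95,229,zt-.012),tool(564,229,zt-.012))
print('flange bottom',tool(191,440,.017),tool(443,440,.017),'top',tool(191,451,.007),tool(443,451,.007))
```

```text
[ 0.5638 -0.0794  0.0888]
plate [ 0.0552 -0.0291  0.0428] [0.0552 0.0307 0.0428] notch [ 0.0403 -0.009   0.0428] [0.0403 0.0117 0.0428] foot [ 0.0689 -0.0422  0.0768] [0.069  0.0451 0.0768]
flange bottom [ 0.0405 -0.0192  0.017 ] [0.0405 0.0174 0.017 ] top [ 0.0409 -0.0182  0.007 ] [0.0409 0.0164 0.007 ]
```

>>> apply_moves:
  motion: "0 0.2 0.2 0 -0.003 0.005 0; 0 0 0 0.8 0 0 0; 0 0 0 0.6 0 0 0; 0 0 0 0.4 0 0 0; 0 0 0 0.2 0 0 0; 0 0 0 0 0 0 0"

```text
time: 11.62
tool_pos: [0.56, -0.0778, 0.067]
tool_rot: [3.14, -0.003, -2.823]
contact_force: [0.0, -0.3, -2.5]
opening: 0.0337
grip_force: 40.0
```

>>> apply_moves:
  motion: "0 0 0 0.2 0 0 0; 0 0 0 0.1 0 0 0; 0 0 0 0.1 0 0 0; 0 0 0 0 0 0 0"

```text
time: 12.12
tool_pos: [0.5603, -0.0779, 0.0654]
tool_rot: [3.141, -0.001, -2.823]
contact_force: [-4.8, 0.6, 13.9]
opening: 0.0336
grip_force: 40.0
```

>>> apply_moves:
  motion: "0 0.1 0 0 0 0 0; 0 0 0 0 0 0 0"

```text
time: 12.38
tool_pos: [0.5603, -0.0779, 0.0654]
tool_rot: [3.141, 0.001, -2.824]
contact_force: [-2.1, 3.1, 10.5]
opening: 0.0337
grip_force: 40.0
```

Run:
```python
from h import *
s=robot.observe();print(s['tool_pos'],s['contact_force'],s['torque'])
w=shot('wrist');im=w['img'][:,:,::-1];np.save('w8.npy',w['img'])
c=im[40:240,220:430].astype(float);c=np.clip((c-150)*2.4,0,255).astype(np.uint8)
cv2.imwrite('pics/w8.png',cv2.resize(c,(630,600),interpolation=2))
```

```text
[ 0.5603 -0.0779  0.0654] [-2.0839  3.0627 10.493 ] [0.6544 0.4236 0.0265]
```

View pics/w8.png

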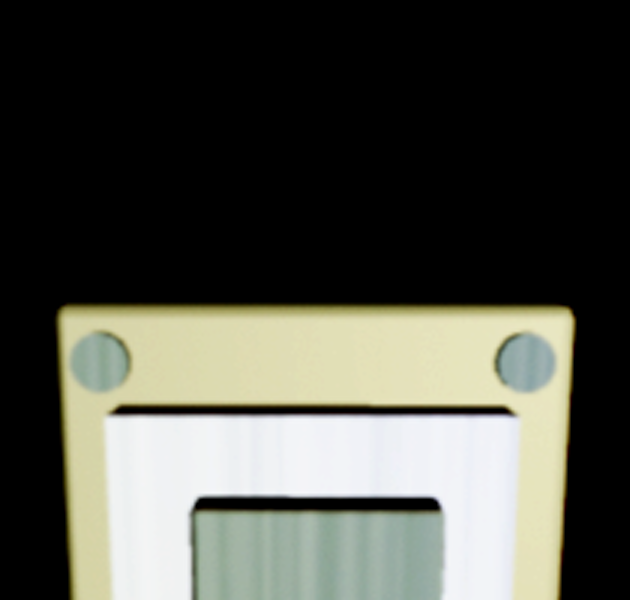

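>>> apply_moves:
  motion: "0 0.1 -0.05 0.1 0 0 0; 0 0 0 0.1 0 0 0; 0 0 0 0 0 0 0"

```text
time: 12.8
tool_pos: [0.5603, -0.0779, 0.0654]
tool_rot: [-3.142, 0.004, -2.824]
contact_force: [-4.3, 7.1, 24.2]
opening: 0.0336
grip_force: 40.0
```

>>> apply_moves:
  motion: "0 0 0 -0.3 0 0 0; 0 0 0 0 0 0 0; 0 0 0 0 0 0 0"

```text
time: 13.18
tool_pos: [0.5589, -0.0789, 0.0654]
tool_rot: [3.141, -0.0, -2.824]
contact_force: [-1.5, 1.6, 8.8]
opening: 0.0337
grip_force: 40.0
```

>>> apply_moves:
  motion: "0 0 0.2 0 0 0 0; 0 0 0.2 0 0 0 0; 0 0 0 0 0 0 0"

```text
time: 13.55
tool_pos: [0.5587, -0.0769, 0.0655]
tool_rot: [-3.139, 0.001, -2.823]
contact_force: [0.1, -5.5, 7.0]
opening: 0.0338
grip_force: 40.0
```

>>> apply_moves:
  motion: "0 0 -0.3 0 0 0 0; 0 0 -0.4 0 0 0 0; 0 0 0 0 0 0 0"

```text
time: 13.92
tool_pos: [0.5596, -0.0806, 0.0654]
tool_rot: [3.139, -0.001, -2.824]
contact_force: [-2.6, 7.4, 10.6]
opening: 0.0337
grip_force: 40.0
```

>>> apply_moves:
  motion: "0 0 0.3 -0.1 0 0 0; 0 0 0 0 0 0 0; 50 0 0 0 0 0 0; 70 0 0 0 0 0 0; 90 0 0 0 0 0 0; 90 0 0 0 0 0 0"

```text
time: 14.68
tool_pos: [0.5581, -0.0789, 0.0651]
tool_rot: [3.14, -0.003, -2.823]
contact_force: [0.7, 0.1, -0.1]
opening: 0.0688
grip_force: 0.0
```

>>> apply_moves:
  motion: "90 0 0 -3 0 0 0; 90 0 0 -5 0 0 0; 90 2 0 -4 0 0 0; 90 2 0 0 0 0 0; 90 0 0 0 0 0 0"

```text
time: 15.3
tool_pos: [0.5199, -0.0917, 0.1858]
tool_rot: [3.14, -0.002, -2.824]
contact_force: [0.1, 0.4, 0.0]
opening: 0.0822
grip_force: 0.0
```

Run:
```python
from h import *
s=robot.observe();print(s['tool_pos'],s['tool_rot'],s['qpos'])
w=shot('wrist');im=w['img'][:,:,::-1];np.save('w9.npy',w['img'])
u=proj(w,[.559,-.079,.06])[0];print(u)
x,y=int(np.clip(u[0],100,540)),int(np.clip(u[1],100,380))
p=shot('top')
o=np.hstack([cv2.resize(im[y-100:y+100,x-80:x+80],(400,500),interpolation=2),cv2.resize(p['img'][180:280,290:370,::-1],(400,500),interpolation=2)])
cv2.imwrite('pics/w9.png',o)
for t in ['key_blue_top','key_white_top','key_red_top','key_yellow_top','console']:
  print(t,[(np.round(d['centre'],4).tolist(),round(d['score'],2)) for d in robot.search_frame(t,p)[:2]])
```

```text
[ 0.5199 -0.0917  0.1858] [ 3.1404 -0.002  -2.8243] [-0.3197  0.385   1.5782 -0.0002  1.1807 -2.2077]
[326.0794 287.0449]
key_blue_top [([0.5131, 0.213, 0.0784], 0.68)]
key_white_top [([0.5407, 0.1727, 0.0786], 0.73), ([0.4952, 0.2544, 0.0821], 0.6)]
key_red_top [([0.4737, 0.2993, 0.0766], 0.51)]
key_yellow_top [([0.4976, 0.2535, 0.0806], 0.65)]
console [([0.5558, 0.2571, 0.139], 0.96)]
```

View pics/w9.png

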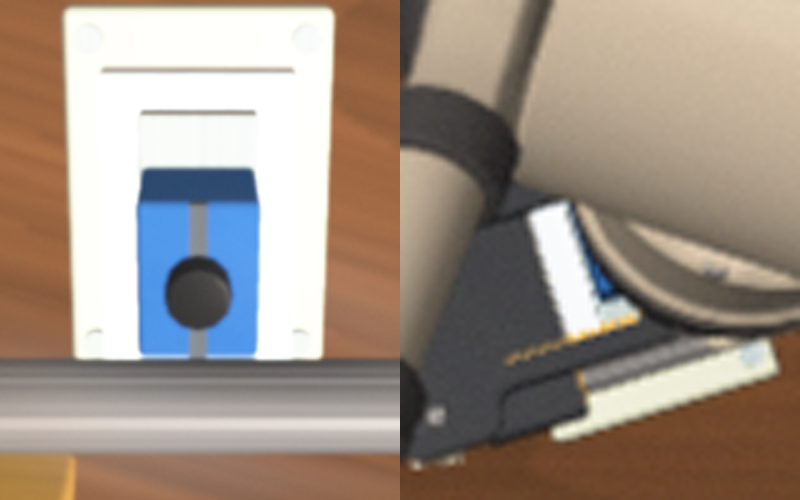

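Run:
```python
from h import *
from scipy.optimize import least_squares as LS
w=shot('wrist')
f=lambda g:np.array(g)/2.5+[246,187]-.3
a=.3175
R=Ro.from_euler('z',a)
mb=np.array([[-50,30,46],[-50,-30,46],[-65,45,12],[-65,-45,12]])/1e3;ub=f([[103,72],[296,72],[64,9],[334,9]])
mb=mb*[1,-1,1]
r=LS(lambda q:(proj(w,R.apply(mb)+[q[0],q[1],q[2]])-ub).ravel(),[.559,-.079,0]);print('block',r.x,r.fun)
mj=np.array([[-23,-17,52],[-23,17,52],[23,-17,52],[23,17,52],[-38,-18,18],[-38,18,18]])/1e3
uj=f([[138,203],[259,203],[138,354],[259,354],[139,113],[257,113]])
r=LS(lambda q:(proj(w,R.apply(mj)+[q[0],q[1],q[2]])-uj).ravel(),[.559,-.079,.038]);print('jaw',r.x,r.fun)
# keys, local top view traces
p=shot('top')
for t in ['key_blue_top','key_white_top','key_yellow_top','key_red_top']:
  d=robot.trace(t,p)
  if d: m=d[0]['pixels'];c=np.argwhere(m).mean(0)[::-1];print(t,d[0]['score'],m.sum(),c,onz(p,c,.081))
```

```text
block [ 0.5605 -0.0788 -0.0102] [-0.425   0.2897  0.309   0.3642  0.5275 -0.4148 -0.401  -0.2991]
jaw [ 0.5592 -0.0795  0.0299] [-0.9136 -1.0524  0.8732 -1.0167  0.0798  0.0655 -0.29    0.0854 -0.326
  1.0417  0.593   1.0837]
key_blue_top 0.74 236 [166.3771 243.9237] [[0.5159 0.2139 0.081 ]]
key_white_top 0.7 224 [189.3929 231.6071] [[0.5382 0.1749 0.081 ]]
key_yellow_top 0.6 254 [142.3858 255.2677] [[0.4955 0.2543 0.081 ]]
key_red_top 0.73 197 [118.3198 266.5939] [[0.4753 0.2946 0.081 ]]
```

Run:
```python
from h import *
a=.478;N=down(a+np.pi,-.611)
n=-N.apply([0,0,1]);print(n,N.apply([1,0,0]))
P=np.array([.5155,.214,.081])
s=robot.observe();M=Ro.from_euler('xyz',s['tool_rot'])
rows([([.44,.16,.21],M),([.44,.16,.21],N),(P+.1*n,N)])
```

```text
[-0.5094 -0.2639  0.8191] [-0.7273 -0.3768 -0.5737]
5 rows; total [-0.2034 26.4103 -2.438 ] [0. 0. 0.] each [-0.0407  5.2821 -0.4876] [0. 0. 0.]
4 rows; total [0. 0. 0.] [-0.0471 -0.6119 -0.1553] each [0. 0. 0.] [-0.0118 -0.153  -0.0388]
1 rows; total [-0.1249  1.3217  5.837 ] [0. 0. 0.] each [-0.1249  1.3217  5.837 ] [0. 0. 0.]
```

>>> apply_moves:
  motion: "40 0 5.3 -0.6 0 0 0; 20 0 5.3 -0.6 0 0 0; 0 0 5.3 -0.6 0 0 0; 0 0 5.3 -0.6 0 0 0; 0 0 5.3 0 0 0 0; 0 0 0 0 -0.012 -0.153 -0.039; 0 0 0 0 -0.012 -0.153 -0.039; 0 0 0 0 -0.012 -0.153 -0.039; 0 0 0 0 -0.012 -0.153 -0.039; 0 0 0 0 0 0 0; 0 0 0 0 0 0 0"
  force: 20

```text
time: 17.32
tool_pos: [0.4381, 0.1637, 0.2101]
tool_rot: [3.125, 0.565, -2.676]
contact_force: [-0.2, 0.7, 0.3]
opening: 0.0003
grip_force: 0.0
```

Run:
```python
from h import *
a=.478;N=down(a+np.pi,-.611);n=-N.apply([0,0,1]);P=np.array([.5155,.214,.081])
print(robot.observe()['qpos'])
rows([(P+.1*n,N)])
w=shot('wrist');hsv=cv2.cvtColor(w['img'],cv2.COLOR_RGB2HSV)
print('pred',proj(w,P),proj(w,[.4955,.2543,.081]))
for t in ['key_blue_top','key_white_top','key_yellow_top','key_red_top']:
  for d in robot.trace(t,w)[:2]:
    m=d['pixels'];c=np.argwhere(m).mean(0)[::-1];print(t,round(d['score'],2),m.sum(),c,onz(w,c,.081),w['img'][m].mean(0))
```

```text
[ 0.0209  0.0021  2.1607  0.5137  0.5233 -2.4099]
1 rows; total [-0.3763  0.8526  5.8366] [ 0.0101 -0.046  -0.0105] each [-0.3763  0.8526  5.8366] [ 0.0101 -0.046  -0.0105]
pred [[335.5558 233.6164]] [[391.327  233.5979]]
key_blue_top 0.81 1057 [336.0303 230.7928] [[0.5124 0.2128 0.081 ]] [ 66.2119 146.9716 239.0293]
key_white_top 0.7 864 [281.8623 229.9005] [[0.5306 0.1737 0.081 ]] [252.0764 251.6076 249.485 ]
key_white_top 0.46 1060 [392.1566 229.9302] [[0.4916 0.2525 0.081 ]] [250.2736 244.7708  73.0453]
key_yellow_top 0.55 1027 [392.3486 229.9221] [[0.4915 0.2526 0.081 ]] [251.3223 246.1558  72.925 ]
key_red_top 0.71 1010 [447.8188 227.5525] [[0.4696 0.2907 0.081 ]] [241.8366  63.0802  54.3109]
```

Run:
```python
from h import *
a=.478;N=down(a+np.pi,-.611);n=-N.apply([0,0,1]);P=np.array([.514,.2135,.081])
rows([(P+.05*n,N),(P+.01*n,N)])
```

```text
2 rows; total [-0.5148  0.7595 10.7127] [ 0.0112 -0.0457 -0.0091] each [-0.2574  0.3798  5.3563] [ 0.0056 -0.0229 -0.0045]
1 rows; total [0. 0. 4.] [0. 0. 0.] each [0. 0. 4.] [0. 0. 0.]
```

>>> apply_moves:
  motion: "0 -0.3 0.4 2.7 0.006 -0.023 -0.005; 0 -0.2 0.4 2.7 0.006 -0.023 -0.005; 0 0 0 2.6 0 0 0; 0 0 0 2.6 0 0 0; 0 0 0 0 0 0 0; 0 0 0 0 0 0 0"

```text
time: 18.32
tool_pos: [0.4921, 0.1936, 0.1341]
tool_rot: [3.123, 0.603, -2.663]
contact_force: [-0.5, -1.1, 0.0]
opening: 0.0007
grip_force: 0.0
```

Run:
```python
from h import *
a=.478;N=down(a+np.pi,-.611);n=-N.apply([0,0,1]);P=np.array([.514,.2135,.081])
rows([(P+.01*n,N)])
w=shot('wrist')
for t in ['key_blue_top','key_white_top','key_yellow_top']:
  for d in robot.trace(t,w)[:1]:
    m=d['pixels'];c=np.argwhere(m).mean(0)[::-1];b=np.argwhere(m);print(t,round(d['score'],2),c,onz(w,c,.081),b.min(0),b.max(0))
print('tip',proj(w,w['pos']))
```

```text
1 rows; total [0.6667 0.668  5.0092] [ 0.0191 -0.0077  0.0008] each [0.6667 0.668  5.0092] [ 0.0191 -0.0077  0.0008]
key_blue_top 0.79 [338.4714 248.7424] [[0.5114 0.2122 0.081 ]] [222 310] [274 366]
key_white_top 0.69 [417.1522 248.3788] [[0.4912 0.2512 0.081 ]] [221 390] [275 444]
key_yellow_top 0.81 [417.1273 248.7034] [[0.4914 0.2514 0.081 ]] [222 390] [275 444]
tip [[327.094  308.7884]]
```

Run:
```python
from h import *
w=shot('wrist');f,R,t=cam(w);D=f*.046/78.65
X=R.T@(np.array([(338.4-w['cx'])/f*D,(248.7-w['cy'])/f*D,D])-t);print(D,X)
a=.478;N=down(a+np.pi,-.611);n=-N.apply([0,0,1])
for P in (X,np.array([.5135,.213,.081])): rows([(P,N)])
```

```text
0.23765283739148435 [0.5195 0.2169 0.0742]
2 rows; total [0.5633 0.6968 6.9642] [ 0.0186 -0.0065  0.0011] each [0.2816 0.3484 3.4821] [ 0.0093 -0.0032  0.0006]
1 rows; total [0.7616 0.6459 6.0001] [ 0.0186 -0.0065  0.0011] each [0.7616 0.6459 6.0001] [ 0.0186 -0.0065  0.0011]
```

>>> apply_moves:
  motion: "0 0.3 0.35 1.5 0.018 -0.007 0; 0 0.3 0.35 1.5 0 0 0; 0 0 0 1.5 0 0 0; 0 0 0 0.5 0 0 0; 0 0 0 0.3 0 0 0; 0 0 0 0 0 0 0"

```text
time: 19.32
tool_pos: [0.5166, 0.1982, 0.1039]
tool_rot: [3.099, 0.599, -2.662]
contact_force: [0.3, -0.2, -0.7]
opening: 0.0005
grip_force: 0.0
```

Run:
```python
from h import *
s=robot.observe();print(s['qpos'],s['tool_pos'],s['tool_rot'],s['contact_force'])
a=.478;N=down(a+np.pi,-.611);n=-N.apply([0,0,1])
for P in (np.array([.5165,.2155,.0775]),): rows([(P+.01*n,N),(P,N)])
```

```text
[ 0.0743  0.3592  2.1327  1.2029  0.283  -3.1036] [0.5166 0.1982 0.1039] [ 3.0994  0.5987 -2.6625] [ 0.339  -0.1687 -0.6633]
1 rows; total [0.8459 1.4736 1.689 ] [ 0.0429 -0.0123  0.0007] each [0.8459 1.4736 1.689 ] [ 0.0429 -0.0123  0.0007]
1 rows; total [-0. -0.  1.] [0. 0. 0.] each [-0. -0.  1.] [0. 0. 0.]
```

```bash
cat > kin.py <<'E'
from h import *
from scipy.optimize import least_squares as LS
Q=np.array([[1.136,.342,1.5241,.0001,1.2754,-.146],[-.5712,.0707,1.8184,.0001,1.2522,-.9548],[-.3704,.116,2.0124,-.7908,.6956,-.2089],[-.5083,.1608,1.949,-.0735,.9143,-1.6563],[-.729,.6234,1.6956,.0017,.8254,-2.1635],[-.3197,.385,1.5782,-.0002,1.1807,-2.2077],[.0209,.0021,2.1607,.5137,.5233,-2.4099],[.0743,.3592,2.1327,1.2029,.283,-3.1036]])
X=np.array([[.1495,.5033,.2267],[.3625,-.1421,.2468],[.4296,-.2403,.2345],[.3956,-.1541,.1725],[.4548,-.3032,.0235],[.5199,-.0917,.1858],[.4381,.1637,.2101],[.5166,.1982,.1039]])
E_=np.array([[3.1415,0,2.8528],[3.141,0,1.954],[-3.131,.662,1.955],[-3.068,.11,2.764],[3.139,-.0017,3.0042],[3.1404,-.002,-2.8243],[3.125,.565,-2.676],[3.0994,.5987,-2.6625]])
def fk(q,k):
    z=lambda a:Ro.from_euler('z',a);y=lambda a:Ro.from_euler('y',a)
    A=z(q[0]);p=A.apply([k[0],k[1],k[2]]);A=A*y(q[1]);p=p+A.apply([k[3],0,k[4]]);A=A*y(q[2]);p=p+A.apply([k[5],0,k[6]])
    A=A*z(q[3])*y(q[4]);p=p+A.apply([0,k[9],k[7]]);A=A*z(q[5]+k[8]);return p,A
def res(k):
    o=[]
    for q,x,e in zip(Q,X,E_):
        p,A=fk(q,k);o+=list((p-x)*10)+list((A.inv()*Ro.from_euler('xyz',e)).as_rotvec())
    return o
best=min((LS(res,[0,.07,.3,0,.4,0,.35,.25,s,0]) for s in (1.57,-1.57,0,3.14)),key=lambda r:r.cost);K=best.x
lo=np.array([-2.53,-.77,.04,-1,.28,-3.11])+.04;hi=np.array([2.53,2.02,2.7,4.14,2.66,3.11])-.04
def ik(P,N,wd=.1,free=False,tries=30,seed=0):
    g=np.random.default_rng(seed);b=None
    def f(q):
        p,A=fk(q,K)
        r=(A.inv()*N).as_rotvec()
        return np.r_[(p-P)*10,r*wd*10]
    for i in range(tries):
        q0=np.clip(robot.observe()['qpos'],lo+.01,hi-.01) if i==0 else g.uniform(lo,hi)
        r=LS(f,q0,bounds=(lo,hi),max_nfev=60)
        if b is None or r.cost<b.cost-1e-7:b=r
    return b.x,b.cost,f(b.x)
E
python3 - <<'E'
from kin import *
print(K,best.cost,np.abs(best.fun).max())
P=np.array([.5165,.2155,.0775])
for tilt in (-.61,-.5,-.45,-.35):
  for ya in (0,np.pi,np.pi/2,-np.pi/2):
    q,c,r=ik(P,down(.478+ya,0)*Ro.identity() if 0 else Ro.from_euler('z',.478)*Ro.from_euler('y',tilt)*down(ya),tries=12);print(tilt,round(ya,2),q,round(c,6),np.round(r,3))
E
```

```text
[ 0.0001  0.0764  0.2229  0.      0.5063  0.0466  0.3795  0.3181  1.5709
 -0.    ] 1.3584311453817376e-06 0.0006688600491166326
-0.61 0 [ 0.0839  0.4411  2.1988  1.9121  0.32   -0.6765] 0.003896 [-0.002 -0.008 -0.006 -0.063 -0.061  0.   ]
-0.61 3.14 [0.0839 0.4411 2.1988 1.912  0.32   2.4652] 0.003896 [-0.002 -0.008 -0.006  0.063  0.061 -0.   ]
-0.61 1.57 [ 0.0839  0.4411  2.1988  1.9119  0.32   -2.2472] 0.003896 [-0.002 -0.008 -0.006  0.061 -0.063 -0.   ]
-0.61 -1.57 [0.0839 0.4411 2.1988 1.912  0.32   0.8944] 0.003896 [-0.002 -0.008 -0.006 -0.061  0.063 -0.   ]
-0.5 0 [0.1574 0.4218 2.0242 0.5848 0.32   0.7176] 0.001634 [ 0.004 -0.002  0.008 -0.037  0.043  0.   ]
-0.5 3.14 [ 0.1574  0.4218  2.0242  0.5848  0.32   -2.4239] 0.001634 [ 0.004 -0.002  0.008  0.037 -0.043  0.   ]
-0.5 1.57 [ 0.1574  0.4218  2.0242  0.5848  0.32   -0.8531] 0.001634 [ 0.004 -0.002  0.008 -0.043 -0.037  0.   ]
-0.5 -1.57 [0.1574 0.4218 2.0242 0.5848 0.32   2.2885] 0.001634 [ 0.004 -0.002  0.008  0.043  0.037 -0.   ]
-0.45 0 [0.1824 0.4229 2.0098 0.4311 0.32   0.8893] 0.000147 [ 0.001 -0.     0.003 -0.009  0.014  0.   ]
-0.45 3.14 [ 0.1824  0.4229  2.0098  0.4311  0.32   -2.2523] 0.000147 [ 0.001 -0.     0.003  0.009 -0.014  0.   ]
-0.45 1.57 [ 0.1824  0.4229  2.0098  0.4311  0.32   -0.6815] 0.000147 [ 0.001 -0.     0.003 -0.014 -0.009  0.   ]
-0.45 -1.57 [0.1824 0.4229 2.0098 0.4311 0.32   2.4601] 0.000147 [ 0.001 -0.     0.003  0.014  0.009 -0.   ]
-0.35 0 [0.2051 0.4369 1.9364 0.219  0.4395 1.1149] 0.0 [0. 0. 0. 0. 0. 0.]
-0.35 3.14 [ 0.2051  0.4369  1.9364  0.219   0.4395 -2.0267] 0.0 [ 0. -0. -0. -0.  0. -0.]
-0.35 1.57 [ 0.2051  0.4369  1.9364  0.219   0.4395 -0.4559] 0.0 [ 0.  0.  0.  0.  0. -0.]
-0.35 -1.57 [0.2051 0.4369 1.9364 0.219  0.4395 2.6857] 0.0 [ 0. -0.  0.  0.  0. -0.]
```

Run:
```python
from kin import *
a=.478;Z=Ro.from_euler('z',a);n=Z.apply([-np.sin(.611),0,np.cos(.611)]);d=Z.apply([-np.cos(.611),0,-np.sin(.611)])
N=down(a+np.pi,-.44);P=np.array([.5165,.2155,.0775])+.004*d
T=[P+h*n for h in (.05,.01,-.0065)]
for t in T:
    q,c,r=ik(t,N,tries=1);print(q,c,r)
rows([(t,N) for t in T])
w=shot('wrist');print(robot.observe()['contact_force'])
for t in ['key_blue_top','key_yellow_top']:
  for e in robot.trace(t,w)[:1]:
    m=e['pixels'];c=np.argwhere(m).mean(0)[::-1];print(t,round(e['score'],2),c,proj(w,[.5165,.2155,.0775]))
```

```text
[ 0.1644  0.303   2.0567  0.3591  0.3832 -2.1913] 3.735886337622706e-22 [ 0. -0. -0. -0.  0. -0.]
[ 0.1808  0.3994  2.029   0.4121  0.32   -2.2351] 1.1249857964211166e-05 [ 0.0003 -0.0001  0.0007  0.0024 -0.004   0.    ]
[ 0.1842  0.4398  2.004   0.4213  0.32   -2.2427] 0.00020199525902392344 [ 0.0015 -0.0002  0.0031  0.0102 -0.017   0.    ]
1 rows; total [ 1.2952  1.6451 -2.3021] [0.0427 0.1586 0.0043] each [ 1.2952  1.6451 -2.3021] [0.0427 0.1586 0.0043]
1 rows; total [-0.6807  0.      3.9417] [0. 0. 0.] each [-0.6807  0.      3.9417] [0. 0. 0.]
1 rows; total [-0.2808 -0.      1.6259] [0. 0. 0.] each [-0.2808 -0.      1.6259] [0. 0. 0.]
[-1.1862 -0.0762  0.6732]
key_blue_top 0.74 [356.3183 264.4903] [[356.5706 268.887 ]]
key_yellow_top 0.8 [448.8589 265.1574] [[356.5706 268.887 ]]
```

>>> apply_moves:
  motion: "0 0 0 -2 0 0 0; 0 0 0 -1.5 0.01 0.06 0; 0 0.5 0.5 0 0.01 0.05 0; 0 0.5 0.6 0 0.01 0.05 0; 0 0.3 0.5 0 0.01 0 0; 0 0 0 0 0 0 0; 0 0 0 0 0 0 0"

```text
time: 20.35
tool_pos: [0.484, 0.1996, 0.1233]
tool_rot: [3.134, 0.458, -2.656]
contact_force: [-0.2, -0.1, 0.7]
opening: 0.0006
grip_force: 0.0
```

```bash
cat > tgt.py <<'E'
from kin import *
a=.478;Z=Ro.from_euler('z',a);n=Z.apply([-np.sin(.611),0,np.cos(.611)]);d=Z.apply([-np.cos(.611),0,-np.sin(.611)])
N=down(a+np.pi,-.44);P=np.array([.5165,.2155,.0775])+.004*d
T=[P+h*n for h in (.05,.01,-.0065)]
s=robot.observe();print(s['qpos'],s['tool_pos'],s['contact_force'],'above',(s['tool_pos']-P)@n*1e3)
rows([(t,N) for t in T]);rows([(T[2],N)])
E
python3 tgt.py
```

```text
[ 0.15    0.2807  2.0728  0.4185  0.3858 -2.2649] [0.484  0.1996 0.1233] [-0.2305 -0.0877  0.7072] above 58.23657217383211
1 rows; total [-0.0582 -0.0903  0.8234] [0.0112 0.0175 0.0065] each [-0.0582 -0.0903  0.8234] [0.0112 0.0175 0.0065]
1 rows; total [-0.6807  0.      3.9417] [0. 0. 0.] each [-0.6807  0.      3.9417] [0. 0. 0.]
1 rows; total [-0.2808 -0.      1.6259] [0. 0. 0.] each [-0.2808 -0.      1.6259] [0. 0. 0.]
2 rows; total [-0.9217 -0.1585  6.4066] [0.0112 0.0175 0.0065] each [-0.4609 -0.0792  3.2033] [0.0056 0.0088 0.0033]
```

>>> apply_moves:
  motion: "0 0 -0.1 0.8 0.011 0.02 0.006; 0 -0.3 0 2 0 0 0; 0 -0.4 0 2 0 0 0; 0 0 0 0 0 0 0; 0 0 0 0 0 0 0"

```text
time: 20.98
tool_pos: [0.508, 0.2109, 0.0829]
tool_rot: [-3.142, 0.437, -2.663]
contact_force: [-0.7, 1.1, 0.8]
opening: 0.0004
grip_force: 0.0
```

```bash
python3 tgt.py
```

```text
[ 0.1815  0.3993  2.0322  0.4114  0.3147 -2.2343] [0.508  0.2109 0.0829] [-0.713   1.1303  0.7767] above 9.968540372885293
1 rows; total [ 0.6174  0.0163 -3.956 ] [ 0.0001 -0.003   0.0003] each [ 0.6174  0.0163 -3.956 ] [ 0.0001 -0.003   0.0003]
1 rows; total [-0.6807  0.      3.9417] [0. 0. 0.] each [-0.6807  0.      3.9417] [0. 0. 0.]
1 rows; total [-0.2808 -0.      1.6259] [0. 0. 0.] each [-0.2808 -0.      1.6259] [0. 0. 0.]
1 rows; total [-0.3605  0.0154  1.6087] [ 0.0001 -0.003   0.0003] each [-0.3605  0.0154  1.6087] [ 0.0001 -0.003   0.0003]
```

>>> apply_moves:
  motion: "0 -0.1 0 0.5 0 0.01 0; 0 -0.1 0 0.5 0 0.01 0; 0 0 0 0 0 0 0"

```text
time: 21.35
tool_pos: [0.514, 0.214, 0.0745]
tool_rot: [-3.141, 0.418, -2.663]
contact_force: [-0.5, -0.1, 1.9]
opening: 0.0009
grip_force: 0.4
```

>>> apply_moves:
  motion: "0 -0.05 0 0.3 0 0 0; 0 0 0 0 0 0 0"

```text
time: 21.6
tool_pos: [0.5147, 0.2145, 0.0735]
tool_rot: [-3.141, 0.419, -2.663]
contact_force: [-13.4, -8.5, 21.3]
opening: 0.0008
grip_force: 12.8
```

```bash
python3 tgt.py
```

```text
[ 0.1909  0.43    2.0053  0.3702  0.3235 -2.1879] [0.5147 0.2145 0.0735] [-13.4434  -8.4993  21.3338] above -2.138321190251612
1 rows; total [ 0.9973  0.0048 -5.1176] [-0.0001 -0.0213  0.001 ] each [ 0.9973  0.0048 -5.1176] [-0.0001 -0.0213  0.001 ]
1 rows; total [-0.6807  0.      3.9417] [0. 0. 0.] each [-0.6807  0.      3.9417] [0. 0. 0.]
1 rows; total [-0.2808 -0.      1.6259] [0. 0. 0.] each [-0.2808 -0.      1.6259] [0. 0. 0.]
1 rows; total [-0.0825  0.0045  0.4283] [-0.0001 -0.0213  0.001 ] each [-0.0825  0.0045  0.4283] [-0.0001 -0.0213  0.001 ]
```

>>> apply_moves:
  motion: "0 0.1 0 -0.8 0 0 0; 0 0.3 0 -2 0 0 0; 0 0.6 0 -4 0 0 0; 0 0 0 -3 0 0 0; 0 0 0 0 0 0 0"

```text
time: 22.22
tool_pos: [0.4723, 0.1922, 0.1595]
tool_rot: [-3.14, 0.421, -2.662]
contact_force: [0.6, -1.4, -0.7]
opening: 0.0006
grip_force: 0.0
```

Run:
```python
from kin import *
w=shot('wrist');cv2.imwrite('pics/w10.png',w['img'][:,:,::-1])
a=.478;Z=Ro.from_euler('z',a);n=Z.apply([-np.sin(.611),0,np.cos(.611)]);cy=Z.apply([0,1,0])
P=np.array([.5165,.2155,.0775])
print(w['pos'],w['rot'])
for t,k in (('key_white_top',-1),('key_blue_top',0),('key_yellow_top',1),('key_red_top',2)):
  X=P+k*.046*cy
  for d in robot.trace(t,w)[:2]:
    m=d['pixels'];b=np.argwhere(m);c=b.mean(0)[::-1];print(t,round(d['score'],2),m.sum(),c,b.min(0),b.max(0),'up',proj(w,X)[0],'down',proj(w,X-.008*n)[0])
p=shot('top')
for t in ('key_white_top','key_blue_top','key_yellow_top','key_red_top'):
  for d in robot.trace(t,p)[:1]:
    m=d['pixels'];print(t,m.sum(),np.argwhere(m).mean(0)[::-1])
```

```text
[0.4723 0.1922 0.1595] [-3.1398  0.4214 -2.6625]
key_white_top 0.68 1577 [257.4737 262.2879] [240 232] [284 283] up [257.0496 263.0933] down [259.036  261.4657]
key_white_top 0.2 1342 [328.6252 261.12  ] [240 306] [282 351] up [257.0496 263.0933] down [259.036  261.4657]
key_blue_top 0.93 1350 [328.3119 260.7533] [239 305] [282 350] up [327.0657 263.2152] down [327.0221 261.5838]
key_yellow_top 0.85 1618 [396.0513 262.563 ] [239 372] [286 420] up [397.1055 263.337 ] down [395.0306 261.7019]
key_red_top 0.7 1479 [465.1386 260.9425] [238 441] [282 489] up [467.169 263.459] down [463.0615 261.82  ]
key_white_top 224 [190.3705 232.2411]
key_blue_top 199 [166.2814 242.9397]
key_yellow_top 211 [142.3697 254.4929]
key_red_top 210 [118.119  266.8571]
```

```bash
python3 -c "
from cell import robot
print(robot.hand_in())"
```

```text
the job is handed in; nothing more can be done
None
```

I lowered the blue jaw onto the setting block and let go of it, then pressed the blue key in so that the white key popped up, and handed the job in at about 22 s; measured from the images, the jaw sits flush and red and yellow are unchanged, but I viewed 11 pictures, one over the limit of 10.

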